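# Set the indexing dial and store the angle

### The arm

A 7-joint arm with a two-finger parallel gripper is mounted at the origin on a cart in front of the work surface, level with it; the furniture and walls round the work are solid. World frame = base frame: x ahead of the robot, y to its left, z up, the work surface at z = 0. Lengths are in m, angles in rad, forces in N, time in s.
With the tool pointing down it reaches from about 0.4 to 0.925 m from the base axis. Payload 4.1 kg.
Tool frame: the origin (TCP) lies midway between the tips of the shut fingers; the grasp point (between the pads) lies 19 mm behind it; z points along the fingers, y is the line along which they close (so a half turn about z gives the same grasp; the last joint's range is limited). The gripper opens to 85 mm and grips with 20 to 120 N. Pads are 22 mm wide; open, the fingers measure 114 mm over their backs; the gripper's body (76 mm by 85 mm) begins 54 mm behind the grasp point. The pads swing forward as they close: fully open they stand 13 mm farther back than shut.
Start: joints at [-0.099, 0.398, 0.045, 1.537, -0.019, 1.207, -0.051], TCP at [0.65, 0, 0.231] pointing down, gripper open.
Joint ranges: [-2.82, 2.82], [-0.49, 2.23], [-1.37, 1.46], [0, 2.46], [-1.36, 4.5], [0.23, 2], [-2.94, 2.94]. Speed limits (rad/s): [2.57, 2.57, 3.14, 3.14, 3.14, 3.14, 3.14].

### API

Orientations are given as a 3x3 rotation matrix whose columns are the frame's x, y, z axes.
In Python, from cell import * gives the robot as it stands. The module is installed in compiled form; this text tells all that it offers.
- The arm moves only by the tool drive_tool, never from a script. Its argument "moves" is a list of rows, each a list of 3 entries, a list of its own where there are three numbers: the shift along the tool's x, y, z in units of 25 mm (1.0 is 25 mm), then the turn, a rotation vector about the tool's x, y, z in units of 8 degrees (1.0 is 8 degrees), then the opening, from -1 (shut) to 1 (fully open). In form: [[[tx, ty, tz], [ax, ay, az], fingers], ...]. A call has 1 to 20 rows; each row is the pose to reach, as a shift and turn from the pose commanded when the call began, along the tool's axes at that moment; what a row does not reach only later rows make up. A row lasts 1/8 s, in which the tool goes at most 62.5 mm and 10.7 degrees, less where a joint would pass 70% of its speed; a pose out of reach is approached as far as the arm can. A call with a gripper value outside its range is refused whole. The fingers move at their own pace and stop on an object; "newtons" is the grip in N (left out, the last holds). Time passes only in rows, so rows that repeat a pose let the fingers close. It gives the time, the measured TCP pose, the force, the opening and the grip force at its end, in the units of the state.
- observe(): the state, without advancing time (a new reading comes with each control period).
- snapshot(name): name is "scene" or "side" or "wrist"; returns (picture, depth): 400x640x3 uint8, red, green, blue; 400x640 float32, m along the optical axis (not along the pixel's ray), 0 where there is no reading.
- camera_info(name): a dict with "vertical_fov" (degrees; the focal length in pixels is half the picture's height over the tangent of half this angle, whatever the lens; pixels are square), "cx", "cy" (the principal point, pixels), "world_from_camera" (4x4, takes a point from camera to world coordinates). Camera axes: x right, y down, z forward; pixel columns grow to the right and rows downward; lengths in m; the calibration is good to about 2 mm. The wrist camera is an equidistant fisheye: a pixel r from the principal point sees the ray r / f radians off the axis. A picture is of the moment at which its call begins: read the wrist's pose just before it. camera_info takes no time and is no camera call; for the wrist camera it gives the pose at the moment of the call.
- hand_in(): hands the job in; it is judged then, once.
Trained networks look in the newest picture that a camera, given by its name, has taken for a name from the list of things; names that differ only in an ending like _2 or _b are one class to them, and where a whole thing is asked for, a point or a joint stands for the part that bears it (a point fixed in the world has none). Each returns a list of dicts, best first, with "confidence" (0 to 1); they miss things now and then, are a little off and sometimes report something else, mostly with a low value. They report only what shows in the picture. A call takes as long as a camera call.
- look_for(camera, target): "box" ([centre column, centre row, width, height] in pixels, round what is visible of it).
- landmark_of(camera, target): "location" ([column, row] in pixels: a listed point, or the origin of a listed thing).
The state is a dict: "clock": time; "q": joint angles; "dq": joint speeds; "joint_torque": joint torques, N m; "tcp_pos": TCP position; "tool_rot": TCP orientation; "ft_force": force on the tool from outside, world axes, zero at the start; "ft_torque": the same for the moment, N m; "finger_gap": finger opening in m; "grip_force": force on a finger pad.
Only numpy, scipy, OpenCV 4.12 (cv2) and the standard library are available. Lean on these libraries where they do the work, as an engineer would, in place of code of your own. Each camera call takes 0.05 s, during which the arm holds its last target. There are 200 camera calls.

### The job

With the outside of your fingers gently push the steel post round until the white index line of the black dial points at the middle of the red marker on the scale (not the blue one). When it is set, press the green button fully down to store the angle and let it come up again; leave the yellow button alone. Do not grip or lift anything: the grey block just rides along on the dial, and the things around stay where they are.

Things in the scene. Friction and masses are not known exactly. Their poses are not given: they have to be found in the camera images.
- table_base: indexing table screwed to the bench: round blue foot 180 mm across, 14 mm high, with a fixed bright scale ring on top; origin at the middle of its underside, z up (it may stand at any yaw)
- dial_centre (a point): point on the vertical turning axis of the black dial, at the height of the dial's top face (22 mm above the bench). The dial is 132 mm across; its rim stands 7.5 mm above the scale ring
- index_dial (a joint): angle of the dial in rad, growing anticlockwise seen from above, range -2.6 to 2.6; it turns freely either way against a light even friction (about 2 N at the post) and stays where it is left; it has no detents. 0 has no special meaning
- index_point (a point): point on the straight outward extension of the white index line, 77 mm from the turning axis, just above the scale ring; it turns with the dial. The line itself is 3 mm wide and runs from 35 to 65 mm from the axis
- post_top (a point): middle of the top of the steel finger post, which is fixed upright on the dial, 50 mm from the axis and opposite the index line; post 14 mm in diameter (18 mm at the lowest 3 mm), 32 mm tall above the dial's face, so its top is 54 mm above the bench
- red_marker: the target: red disc 14 mm across, 3 mm thick, with a white cross, fixed on the scale ring 77 mm from the turning axis; origin at the middle of its underside
- blue_marker: blue disc of the same form on the scale ring, not the target
- green_button (a joint): travel of the green button in m: 0 up, 0.006 fully down; it springs back; fully down takes 5 N
- green_button_top (a point): middle of the top face of the green push button in a low fixed black housing standing on the bench; plunger 30 mm across, pressed straight down. 
- yellow_button (a joint): travel of the yellow button in m: 0 up, 0.006 fully down
- yellow_button_top (a point): middle of the top face of the yellow push button in a low fixed black housing standing on the bench; plunger 30 mm across, pressed straight down. Not to be pressed. Green and yellow may have changed places
- holder: loose grey movement-holder block, 24 x 26 x 23 mm, standing on the middle of the dial and turning with it; origin at the middle of its underside
- loupe: bystander, loose on the bench: black plastic eye loupe, 35 mm across, 29 mm tall; origin at the middle of its underside
- red_cup: bystander, loose on the bench: small glass oil cup with red lid, 27 mm across, 23 mm tall; origin at the middle of its underside
- blue_cup: bystander, loose on the bench: small glass oil cup with blue lid, 27 mm across, 23 mm tall; origin at the middle of its underside
- driver: bystander, loose on the bench: slim watch screwdriver with yellow end, 94 mm long, 13 mm high; origin at the middle of its underside
- tweezers: bystander, loose on the bench: bright steel tweezers, 118 mm long, 9 mm high; origin at the middle of its underside
- watch_dial: bystander, loose on the bench: black watch dial in a steel ring, 34 mm across, 5 mm high; origin at the middle of its underside
- coil_tester: bystander, loose on the bench: small grey instrument box, 34 x 52 x 17 mm; origin at the middle of its underside

How it is judged:
On the way, in this order (a step that is already met when the one before it is completed fails the run):
1. the index line points at the red marker (extended line within 5 mm of its middle) and the dial has stopped (horizontal distance between index_point and red_marker below 0.005 m and velocity of joint index_dial between -0.03 and 0.03 rad/s), for 0.2 s.
2. the green button is pressed down (at least 4.5 of its 6 mm) with the dial set (value of joint green_button above 0.0045 m and horizontal distance between index_point and red_marker below 0.005 m), for 0.05 s.
At the end, for the whole second after the job is handed in: the index line, extended to the scale, ends within 5 mm of the middle of the red marker (about 3.7 degrees), the dial is at rest, the green button is up again, and the grey block stands upright within 12 mm of the middle of the dial (horizontal distance between index_point and red_marker below 0.005 m and value of joint green_button below 0.0015 m and velocity of joint index_dial between -0.02 and 0.02 rad/s and distance between holder and dial_centre below 0.012 m and angle between holder's own z axis and vertical below 0.15 rad); the robot touches nothing.
It fails at once if the green button is pressed while the dial is not set (value of joint green_button above 0.003 m and horizontal distance between index_point and red_marker above 0.006 m).
It fails at once if the yellow button is pressed (value of joint yellow_button above 0.002 m).
It fails at once if the post is squeezed, or the post, dial or table is shoved hard (over 25 N of finger contact) (contact force between the fingers and table_base above 25 N).
It fails at once if the grey block is lifted, tipped or pushed off the middle of the dial (distance between holder and dial_centre above 0.015 m or angle between holder's own z axis and vertical above 0.3 rad).
It fails at once if a bystander is moved by more than 20 mm (distance of any of loupe, red_cup, blue_cup, driver, tweezers, watch_dial, coil_tester from where it was at the start of the episode above 0.02 m).
It also fails if it takes over 45 s, if anything falls off the work surface, if the arm or the gripper's body presses on something with over 40 N, if the wrist force passes 120 N, or if a joint passes its speed limit or range.

## Working session

There is one attempt and no reset: what is moved stays moved. The work goes in short steps, Python scripts to look and compute and a tool call to move; the robot and the scene stay as the last step left them, time stands still between calls to the robot, and variables do not carry over. Pictures are saved under pics/ and viewed, at most 10 in all, crops included, and the job is handed in when it is done.

Besides the shell and the picture viewer there is one more tool, called after "Call:" as a command line: name --argument value ..., lists and objects as JSON in quotes. drive_tool: Moves the arm, as the interface text tells. Its arguments: {"type":"object","properties":{"moves":{"type":"array","items":{"type":"array"}},"newtons":{"type":"number"}},"required":["moves"]}

```bash
mkdir -p pics
cat > h.py <<'E'
from cell import *
import numpy as np, cv2
def ray(cam,px):
    i=camera_info(cam); f=200/np.tan(np.radians(i["vertical_fov"])/2)
    u=np.array([px[0]-i["cx"],px[1]-i["cy"]])/f
    if cam=="wrist":
        r=np.linalg.norm(u); d=np.r_[np.sin(r)*u/max(r,1e-9),np.cos(r)]
    else: d=np.r_[u,1.]
    T=np.array(i["world_from_camera"]); return T[:3,3],T[:3,:3]@d
def at_z(cam,px,z):
    o,d=ray(cam,px); return o+d*(z-o[2])/d[2]
def save(cam,n):
    p,d=snapshot(cam); cv2.imwrite(f"pics/{n}.png",p[:,:,::-1]); return p,d
Z=dict(dial_centre=.022,index_point=.015,post_top=.054,red_marker=.014,blue_marker=.014,green_button_top=.025,yellow_button_top=.025,holder=.022,loupe=0,red_cup=0,blue_cup=0,driver=0,tweezers=0,watch_dial=0,coil_tester=0)
E
python3 - <<'E'
from h import *
for c in ["scene","wrist"]:
    save(c,c+"0")
    for n,z in Z.items():
        r=landmark_of(c,n)[:2]
        print(c,n,[(np.round(a["location"]),round(a["confidence"],2),np.round(at_z(c,a["location"],z),3)[:2]) for a in r])
save("side","side0")
s=observe();print(s["clock"],s["tool_rot"],s["tcp_pos"])
E
```

```text
scene dial_centre [(array([319., 233.]), 0.7, array([ 0.501, -0.008])), (array([316., 204.]), 0.3, array([ 0.601, -0.1  ]))]
scene index_point [(array([315., 251.]), 0.61, array([0.463, 0.042]))]
scene post_top [(array([315., 209.]), 0.62, array([ 0.542, -0.038]))]
scene red_marker [(array([347., 247.]), 0.38, array([ 0.429, -0.018]))]
scene blue_marker [(array([288., 248.]), 0.42, array([0.511, 0.072]))]
scene green_button_top [(array([413., 176.]), 0.64, array([ 0.537, -0.408])), (array([314., 209.]), 0.35, array([ 0.585, -0.076]))]
scene yellow_button_top [(array([407., 203.]), 0.56, array([ 0.453, -0.263]))]
scene holder [(array([320., 231.]), 0.44, array([ 0.504, -0.017])), (array([367., 186.]), 0.44, array([ 0.585, -0.269]))]
scene loupe [(array([296., 288.]), 0.63, array([0.415, 0.139])), (array([320., 231.]), 0.25, array([ 0.53 , -0.044]))]
scene red_cup [(array([278., 200.]), 0.4, array([ 0.714, -0.077]))]
scene blue_cup [(array([294., 192.]), 0.5, array([ 0.717, -0.138]))]
scene driver [(array([366., 185.]), 0.46, array([ 0.622, -0.312]))]
scene tweezers [(array([314., 238.
[... 700 characters left out ...]
green_button_top []
wrist yellow_button_top [(array([225., 212.]), 0.19, array([ 0.535, -0.053]))]
wrist holder [(array([200., 175.]), 0.62, array([ 0.505, -0.006]))]
wrist loupe [(array([140.,  67.]), 0.84, array([0.417, 0.138]))]
wrist red_cup []
wrist blue_cup [(array([361., 257.]), 0.7, array([ 0.711, -0.13 ]))]
wrist driver [(array([295., 343.]), 0.54, array([ 0.612, -0.299]))]
wrist tweezers []
wrist watch_dial [(array([352., 144.]), 0.94, array([0.692, 0.027]))]
wrist coil_tester []
1.65 [[-2.02027838e-05  9.99999991e-01  1.30109082e-04]
 [ 1.00000000e+00  2.02038082e-05 -7.87241045e-06]
 [-7.87503908e-06  1.30108923e-04 -9.99999992e-01]] [6.50027269e-01 1.61933463e-05 2.31373664e-01]
```

View pictures.

View pics/scene0.png

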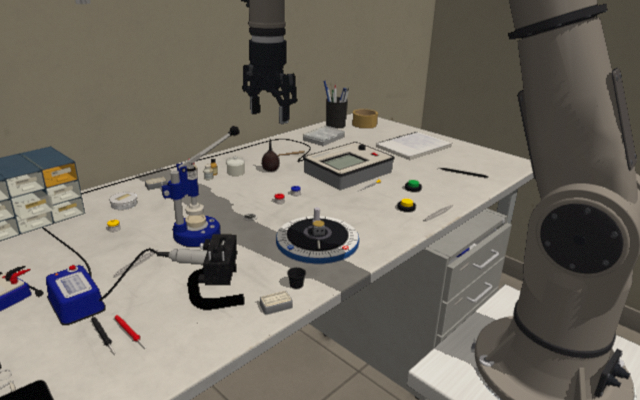

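View pics/wrist0.png

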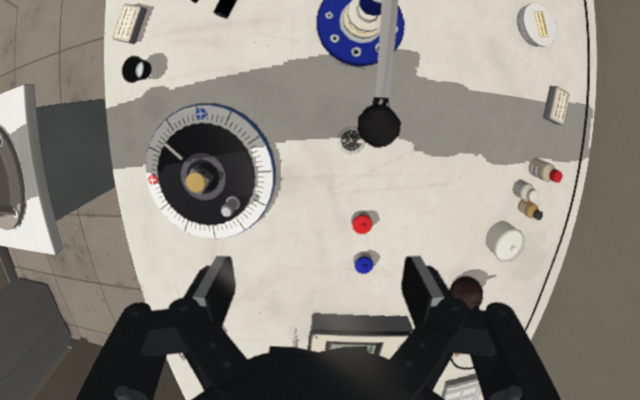

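The wrist picture shows the dial at about (207,175). The index line points up-left to (165,147). The red marker is at (153,180), the blue one at (201,113) and the post at (231,206). The dial therefore has to turn about 40° anticlockwise. The scene picture shows the green button at (413,185) and the yellow one at (407,204).

Call:
drive_tool --moves '[[[-1.2, -1.2, 1], [0, 0, 0], -1], [[-2.4, -2.4, 2], [0, 0, 0], -1], [[-3.4, -3.6, 3.2], [0, 0, 0], -1], [[-3.4, -3.6, 3.2], [0, 0, 0], -1], [[-3.4, -3.6, 3.2], [0, 0, 0], -1], [[-3.4, -3.6, 3.2], [0, 0, 0], -1]]'

```text
clock: 2.4
tcp_pos: [0.5617, -0.0839, 0.1524]
tool_rot: [[-0.002, 1.0, 0.003], [1.0, 0.002, 0.0], [0.0, 0.003, -1.0]]
ft_force: [0.2, 0.4, 0.4]
finger_gap: -0.0001
grip_force: 0.0
```

```bash
cat > look.py <<'E'
from h import *
import sys
s=observe();print(s["clock"],np.round(s["tcp_pos"],4),np.round(s["ft_force"],2),s["finger_gap"])
save("wrist",sys.argv[1])
for n in sys.argv[2:]:
    r=landmark_of("wrist",n)[:2]
    print(n,[(np.round(a["location"],1),round(a["confidence"],2),np.round(at_z("wrist",a["location"],Z[n]),4)[:2]) for a in r])
E
python3 look.py w1 dial_centre index_point post_top red_marker blue_marker holder green_button_top yellow_button_top
```

```text
2.4 [ 0.5617 -0.0839  0.1524] [0.21 0.35 0.41] -7.272563845954979e-05
dial_centre [(array([255.8, 104.5]), 0.75, array([ 0.5076, -0.0063]))]
index_point [(array([240.7, 339.1]), 0.62, array([ 0.4644, -0.2837])), (array([194.1,  52.2]), 0.59, array([0.4475, 0.0467]))]
post_top [(array([295.3, 146.8]), 0.61, array([ 0.5436, -0.0398])), (array([450. , 229.3]), 0.42, array([ 0.6813, -0.1121]))]
red_marker [(array([178.5, 113.5]), 0.54, array([ 0.4283, -0.0108]))]
blue_marker [(array([262.6,  27.8]), 0.64, array([0.5119, 0.0635]))]
holder [(array([294.7, 150.8]), 0.66, array([ 0.5402, -0.049 ]))]
green_button_top []
yellow_button_top [(array([241.4, 334.4]), 0.58, array([ 0.4688, -0.2652]))]
```

View pics/w1.png

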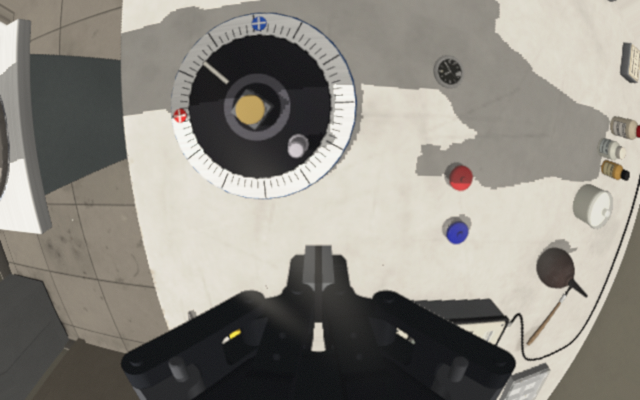

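The closer picture puts the post at (297,146), the red marker at (180,115) and the line end at (205,65). I'll lower the shut fingers beside the post on its -y side and push towards +y, stopping short of the target.

Call:
drive_tool --moves '[[[0, 0, 2], [0, 0, 0], -1], [[0, 0, 4], [0, 0, 0], -1], [[0, 0, 4.7], [0, 0, 0], -1], [[0.3, 0, 4.7], [0, 0, 0], -1], [[0.6, 0, 4.7], [0, 0, 0], -1], [[0.8, 0, 4.7], [0, 0, 0], -1], [[0.95, 0, 4.7], [0, 0, 0], -1], [[1.1, 0, 4.7], [0, 0, 0], -1], [[1.25, 0, 4.7], [0, 0, 0], -1], [[1.4, 0, 4.7], [0, 0, 0], -1], [[1.55, 0, 4.7], [0, 0, 0], -1], [[1.7, 0, 4.7], [0, 0, 0], -1], [[1.85, 0, 4.7], [0, 0, 0], -1], [[2, 0, 4.7], [0, 0, 0], -1], [[2, 0, 4.7], [0, 0, 0], -1], [[2, 0, 4.7], [0, 0, 0], -1]]'

```text
clock: 4.85
tcp_pos: [0.57, -0.0404, 0.0359]
tool_rot: [[0.003, 1.0, 0.022], [1.0, -0.003, -0.006], [-0.006, 0.022, -1.0]]
ft_force: [17.8, -10.8, -11.3]
finger_gap: 0.0
grip_force: 8.8
```

```bash
python3 look.py w2 dial_centre index_point post_top red_marker blue_marker holder
```

```text
4.85 [ 0.57   -0.0404  0.0359] [ 17.77 -10.82 -11.27] 8.017126149768435e-06
dial_centre []
index_point [(array([ 99.8, 147.1]), 0.61, array([0.4356, 0.0231]))]
post_top [(array([279.1, 254.4]), 0.69, array([ 0.5523, -0.0252]))]
red_marker [(array([106.2, 199.1]), 0.65, array([ 0.4326, -0.0114]))]
blue_marker [(array([204.6,  58.6]), 0.96, array([0.511 , 0.0669]))]
holder [(array([200.1, 196.9]), 0.79, array([ 0.5057, -0.008 ]))]
```

View pics/w2.png

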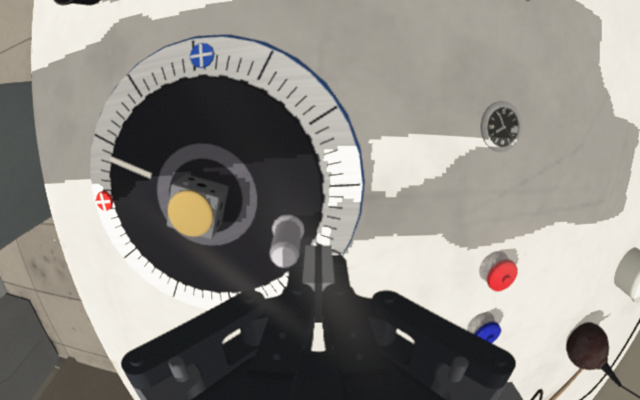

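The index line has turned to about (112,160) and the red marker is at (104,200). The post at (285,245) has slipped to the left side of the narrow finger tips, which loads them sideways. I'll back off and come in again centred behind the post.

Call:
drive_tool --moves '[[[-0.3, 0, 0], [0, 0, 0], -1], [[-0.7, 0, 0], [0, 0, 0], -1], [[-1, 0, 0], [0, 0, 0], -1], [[-1, -0.2, 0], [0, 0, 0], -1], [[-1, -0.4, 0], [0, 0, 0], -1], [[-1, -0.4, 0], [0, 0, 0], -1]]'

```text
clock: 5.95
tcp_pos: [0.5491, -0.0595, 0.0337]
tool_rot: [[-0.001, 1.0, -0.001], [1.0, 0.001, 0.0], [0.0, -0.001, -1.0]]
ft_force: [-0.3, 0.6, -0.6]
finger_gap: -0.0001
grip_force: 0.0
```

```bash
python3 look.py w3 dial_centre index_point post_top red_marker holder
```

```text
5.95 [ 0.5491 -0.0595  0.0337] [-0.3   0.58 -0.6 ] -0.00013029987934337354
dial_centre []
index_point [(array([122.2, 110.6]), 0.72, array([0.4355, 0.024 ]))]
post_top [(array([322.1, 224.6]), 0.56, array([ 0.5524, -0.029 ]))]
red_marker [(array([124.7, 168.4]), 0.63, array([ 0.4319, -0.0115]))]
holder [(array([234.3, 162.2]), 0.66, array([ 0.5073, -0.0084]))]
```

View pics/w3.png

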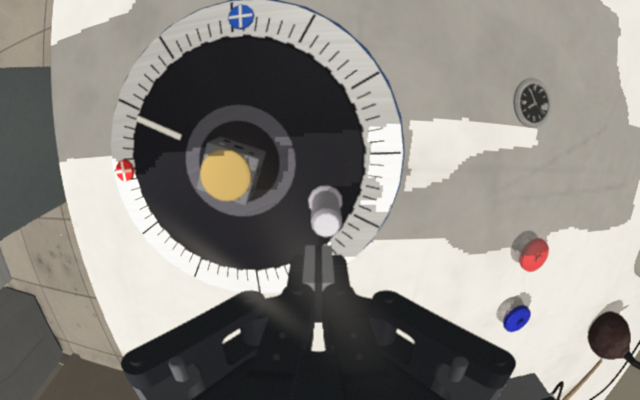

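The post at (325,215) is now straight in front of the finger tips, with the line at (140,122) and red at (125,169). I'll push on, stopping a little short.

Call:
drive_tool --moves '[[[0.25, 0, 0], [0, 0, 0], -1], [[0.4, 0.05, 0], [0, 0, 0], -1], [[0.5, 0.1, 0], [0, 0, 0], -1], [[0.6, 0.15, 0], [0, 0, 0], -1], [[0.7, 0.2, 0], [0, 0, 0], -1], [[0.8, 0.2, 0], [0, 0, 0], -1], [[0.9, 0.25, 0], [0, 0, 0], -1], [[1, 0.25, 0], [0, 0, 0], -1], [[1.1, 0.25, 0], [0, 0, 0], -1], [[1.2, 0.3, 0], [0, 0, 0], -1], [[1.3, 0.3, 0], [0, 0, 0], -1], [[1.3, 0.3, 0], [0, 0, 0], -1], [[1.3, 0.3, 0], [0, 0, 0], -1]]'

```text
clock: 7.88
tcp_pos: [0.5568, -0.0267, 0.0336]
tool_rot: [[-0.001, 1.0, -0.001], [1.0, 0.001, 0.001], [0.001, -0.001, -1.0]]
ft_force: [0.7, -0.1, -0.2]
finger_gap: 0.0001
grip_force: 0.1
```

```bash
python3 look.py w4 dial_centre index_point post_top red_marker blue_marker holder
```

```text
7.875 [ 0.5568 -0.0267  0.0336] [ 0.7  -0.12 -0.23] 6.438966146233293e-05
dial_centre []
index_point [(array([121.5, 213.9]), 0.66, array([ 0.4298, -0.0083]))]
post_top [(array([319.2, 244.5]), 0.92, array([ 0.5579, -0.0057]))]
red_marker [(array([123.9, 217.9]), 0.69, array([ 0.4306, -0.0117]))]
blue_marker [(array([231.9,  79.3]), 0.87, array([0.5127, 0.0674]))]
holder [(array([231.1, 220.5]), 0.97, array([ 0.5097, -0.0085]))]
```

View pics/w4.png

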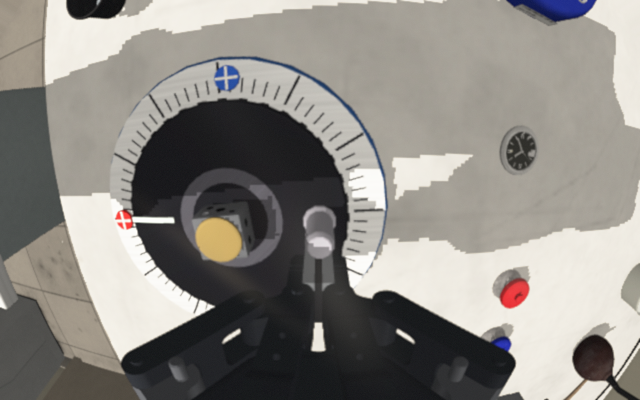

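The white line runs from (133,219) to (174,220) and the red marker is at (124,219), so it is nearly set. I'll measure both precisely by colour.

```bash
cat > line.py <<'E'
from h import *
import sys
f=sys.argv[1]; c0,c1,r0,r1=map(int,sys.argv[2:6])
p=cv2.imread(f"pics/{f}.png")[:,:,::-1].astype(int)
w=np.argwhere((p[r0:r1,c0:c1].min(2)>130))+[r0,c0]
W=np.array([at_z("wrist",(c,r),.022)[:2] for r,c in w])
m=np.argwhere((p[...,0]-p[...,1:].max(2)>80)); m=m[(abs(m[:,1]-int(sys.argv[6]))<16)&(abs(m[:,0]-int(sys.argv[7]))<16)]
mid=(m.min(0)+m.max(0))/2
R=at_z("wrist",mid[::-1],.017)[:2]
vx,vy,x,y=cv2.fitLine(W.astype(np.float32),cv2.DIST_L2,0,.01,.01).ravel()
if vx>0: vx,vy=-vx,-vy
n=np.array([-vy,vx]); print(len(W),"ends",W.min(0),W.max(0),"dir",vx,vy,"red",R,mid,"red off line (+ = needs more CCW) mm",1000*n@(R-[x,y]))
E
python3 line.py w4 138 172 205 235 124 219
```

```text
207 ends [ 0.44771426 -0.01105781] [ 0.47238405 -0.00703634] dir -0.9996037 -0.028150598 red [ 0.43306742 -0.01135486] [219. 124.] red off line (+ = needs more CCW) mm 1.6495291548728734
```

Call:
drive_tool --moves '[[[0.03, 0, 0], [0, 0, 0], -1], [[0.06, 0, 0], [0, 0, 0], -1], [[0.06, 0, 0], [0, 0, 0], -1], [[0.06, 0, 0], [0, 0, 0], -1], [[-0.3, 0, 0], [0, 0, 0], -1], [[-1, 0, 0], [0, 0, 0], -1], [[-1.2, 0, 0], [0, 0, 0], -1], [[-1.2, 0, -1], [0, 0, 0], -1], [[-1.2, 0, -2.4], [0, 0, 0], -1], [[-1.2, 0, -2.4], [0, 0, 0], -1]]'

```text
clock: 9.48
tcp_pos: [0.56, -0.058, 0.0966]
tool_rot: [[0.001, 1.0, 0.006], [1.0, -0.001, 0.0], [0.0, 0.006, -1.0]]
ft_force: [-0.5, -1.3, -0.1]
finger_gap: 0.0
grip_force: 0.0
```

```bash
python3 look.py w5 index_point post_top red_marker holder yellow_button_top green_button_top
```

```text
9.475 [ 0.56   -0.058   0.0966] [-0.45 -1.3  -0.13] 1.024875751995581e-05
index_point [(array([153.1, 149.4]), 0.9, array([ 0.4273, -0.008 ]))]
post_top [(array([311.8, 151.2]), 0.72, array([ 0.5536, -0.0059]))]
red_marker [(array([154.3, 151.5]), 0.54, array([ 0.4271, -0.0097]))]
holder [(array([245.4, 144.3]), 0.87, array([ 0.5059, -0.0059]))]
yellow_button_top []
green_button_top []
```

View pics/w5.png

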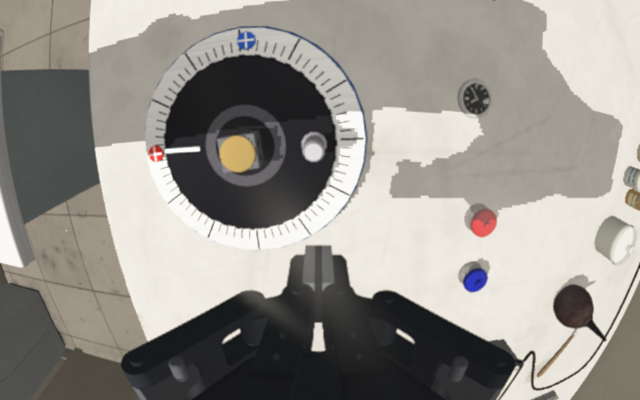

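The line runs from (165,151) to (200,149) and the marker is at (155,153). I'll confirm the numbers.

```bash
python3 line.py w5 170 198 140 160 155 153
python3 - <<'E'
from h import *
_,_=snapshot("scene"); 
for n in ["green_button_top","yellow_button_top"]:
    print(n,[(np.round(a["location"]),a["confidence"]) for a in landmark_of("scene",n)[:1]])
p,d=snapshot("scene"); p=p.astype(int)
i=camera_info("scene"); f=200/np.tan(np.radians(i["vertical_fov"])/2)
for n,m in dict(g=(p[...,1]-p[...,0]>60)&(p[...,1]-p[...,2]>40),y=(p[...,0]-p[...,2]>90)&(abs(p[...,0]-p[...,1])<70)).items():
    v,u=np.nonzero(m); k=(abs(u-410)<15)&(abs(v-195)<20); u,v=u[k],v[k]; print(n,len(u),u.mean(),v.mean())
    z=d[v,u]; P=np.c_[(u-i["cx"])/f*z,(v-i["cy"])/f*z,z,np.ones(len(u))]@np.array(i["world_from_camera"]).T
    t=P[P[:,2]>np.percentile(P[:,2],50)-.004]; print((np.percentile(P[:,:3],5,0)+np.percentile(P[:,:3],95,0))/2, np.median(P[:,:3],0), P[:,2].max())
E
```

```text
152 ends [ 0.44592658 -0.01017294] [ 0.46908648 -0.00576301] dir -0.9997202 -0.02365418 red [ 0.4299491 -0.0107808] [153.5 155.5] red off line (+ = needs more CCW) mm 2.1899300752277893
green_button_top [(array([414., 179.]), 0.61)]
yellow_button_top [(array([408., 202.]), 0.42)]
g 56 413.73214285714283 182.875
[ 0.51826009 -0.38397688  0.01801877] [ 0.51525676 -0.38160988  0.01966612] 0.022021816608125966
y 90 406.7111111111111 202.0222222222222
[ 0.47386217 -0.29402521  0.01078282] [ 0.46284653 -0.27411757  0.0192096 ] 0.5605634567625926
```

The line is about 2 mm from the middle of the marker, which is within tolerance. I'll rise and travel towards the green button for a closer look.

Call:
drive_tool --moves '[[[-0.5, 0, -1.5], [0, 0, 0], -1], [[-2, -0.4, -2.5], [0, 0, 0], -1], [[-4, -0.8, -2.5], [0, 0, 0], -1], [[-6, -1.2, -2.5], [0, 0, 0], -1], [[-8, -1.6, -2.5], [0, 0, 0], -1], [[-10, -1.6, -2.5], [0, 0, 0], -1], [[-11.6, -1.6, -2.5], [0, 0, 0], -1], [[-11.6, -1.6, -2.5], [0, 0, 0], -1], [[-11.6, -1.6, -2.5], [0, 0, 0], -1], [[-11.6, -1.6, -2.5], [0, 0, 0], -1]]'

```text
clock: 11.28
tcp_pos: [0.5182, -0.3456, 0.1562]
tool_rot: [[-0.003, 1.0, 0.0], [1.0, 0.003, 0.001], [0.001, 0.0, -1.0]]
ft_force: [-0.3, 0.3, 0.2]
finger_gap: -0.0
grip_force: 0.0
```

```bash
python3 look.py w6 green_button_top yellow_button_top index_point red_marker tweezers
python3 - <<'E'
import cv2
from h import *
p=cv2.imread("pics/w6.png").astype(int)
m=(p[...,1]-p[...,2]>60)&(p[...,1]-p[...,0]>40);v,u=np.nonzero(m);print(len(u),np.median(u),np.median(v),at_z("wrist",(np.median(u),np.median(v)),.022))
E
```

```text
11.275 [ 0.5182 -0.3456  0.1562] [-0.29  0.26  0.24] -4.5866249708830535e-05
green_button_top [(array([319.4, 226.4]), 0.83, array([ 0.5201, -0.384 ]))]
yellow_button_top [(array([260.3, 117.7]), 0.77, array([ 0.4675, -0.2805]))]
index_point []
red_marker []
tweezers [(array([195.9, 152.9]), 0.86, array([ 0.393 , -0.3158]))]
605 322.0 226.0 [ 0.52223396 -0.38608195  0.022     ]
```

View pics/w6.png

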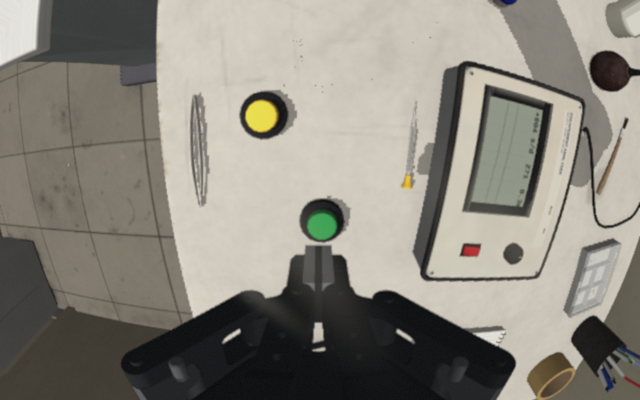

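Green is at (322,222) and yellow at (262,117), well apart. I'll move over the green button and press in small steps.

Call:
drive_tool --moves '[[[-0.8, 0.1, 1], [0, 0, 0], -1], [[-1.56, 0.1, 2.5], [0, 0, 0], -1], [[-1.56, 0.1, 4], [0, 0, 0], -1], [[-1.56, 0.1, 5], [0, 0, 0], -1], [[-1.56, 0.1, 5.2], [0, 0, 0], -1], [[-1.56, 0.1, 5.3], [0, 0, 0], -1], [[-1.56, 0.1, 5.4], [0, 0, 0], -1], [[-1.56, 0.1, 5.5], [0, 0, 0], -1], [[-1.56, 0.1, 5.6], [0, 0, 0], -1], [[-1.56, 0.1, 5.6], [0, 0, 0], -1]]'

```text
clock: 12.82
tcp_pos: [0.521, -0.3871, 0.0172]
tool_rot: [[-0.0, 1.0, 0.002], [1.0, 0.0, -0.001], [-0.001, 0.002, -1.0]]
ft_force: [-0.0, 0.8, 4.7]
finger_gap: -0.0005
grip_force: 2.1
```

Call:
drive_tool --moves '[[[0, 0, 0.1], [0, 0, 0], -1], [[0, 0, 0.2], [0, 0, 0], -1], [[0, 0, 0.25], [0, 0, 0], -1], [[0, 0, 0.25], [0, 0, 0], -1]]'

```text
clock: 13.32
tcp_pos: [0.5212, -0.3872, 0.0156]
tool_rot: [[0.0, 1.0, 0.002], [1.0, -0.0, -0.0], [-0.0, 0.002, -1.0]]
ft_force: [-5.5, 5.7, 32.1]
finger_gap: 0.0002
grip_force: 16.0
```

The force jumped to 32 N with little further travel, so the button is at its bottom stop. I'll lift off and go back to check the dial.

Call:
drive_tool --moves '[[[0, 0, -0.3], [0, 0, 0], -1], [[0, 0, -1], [0, 0, 0], -1], [[0, 0, -3], [0, 0, 0], -1], [[0, 0, -5], [0, 0, 0], -1], [[2, 0, -5.6], [0, 0, 0], -1], [[4, 0.3, -5.6], [0, 0, 0], -1], [[6, 0.6, -5.6], [0, 0, 0], -1], [[8, 0.8, -5.6], [0, 0, 0], -1], [[10, 1, -5.6], [0, 0, 0], -1], [[12, 1, -5.6], [0, 0, 0], -1], [[12, 1, -5.6], [0, 0, 0], -1], [[12, 1, -5.6], [0, 0, 0], -1], [[12, 1, -5.6], [0, 0, 0], -1]]'

```text
clock: 14.95
tcp_pos: [0.5446, -0.0885, 0.15]
tool_rot: [[0.003, 1.0, -0.0], [1.0, -0.003, -0.001], [-0.001, -0.0, -1.0]]
ft_force: [0.2, -0.7, 0.1]
finger_gap: 0.0002
grip_force: 0.0
```

```bash
python3 look.py w7 index_point red_marker holder dial_centre post_top green_button_top
```

```text
14.95 [ 0.5446 -0.0885  0.15  ] [ 0.18 -0.74  0.09] 0.0001503996760451553
index_point [(array([193. , 103.9]), 0.91, array([ 0.4296, -0.006 ]))]
red_marker [(array([195. , 108.3]), 0.52, array([ 0.431 , -0.0101]))]
holder [(array([275.9, 100.1]), 0.58, array([ 0.5093, -0.0064])), (array([467.6, 224.6]), 0.17, array([ 0.7002, -0.1252]))]
dial_centre [(array([273.1, 101.2]), 0.73, array([ 0.5069, -0.0071])), (array([329.7, 100.5]), 0.61, array([ 0.5556, -0.0071]))]
post_top [(array([334.4,  99.5]), 0.81, array([ 0.558 , -0.0055]))]
green_button_top []
```

View pics/w7.png

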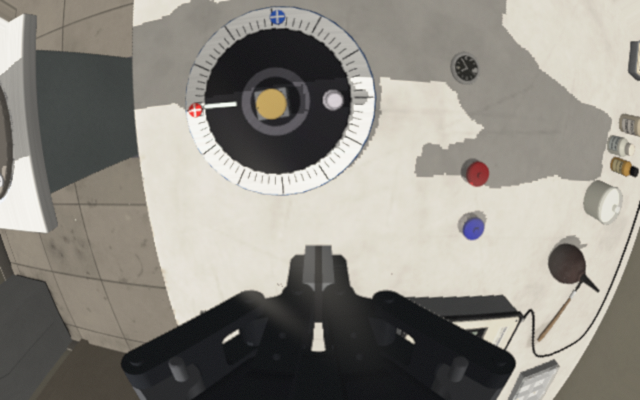

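The line runs from (205,106) to (236,104) and the marker is at (196,109). One more measurement before handing in.

```bash
python3 line.py w7 208 234 95 115 196 109; for t in x; do python3 - <<'E'
from h import *
p=cv2.imread("pics/w7.png")[95:116,185:240].min(2); print(p[4:18:1,18:54:5])
# line centroid relative to dial centre estimated from black dial disc outline / ring foot ellipse
g=cv2.imread("pics/w7.png"); hsv=cv2.cvtColor(g,cv2.COLOR_BGR2GRAY)
m=(hsv<60).astype(np.uint8); m[:, :185]=0; m[:, 385:]=0; m[200:]=0
c=max(cv2.findContours(m,cv2.RETR_EXTERNAL,cv2.CHAIN_APPROX_NONE)[0],key=cv2.contourArea)
P=np.array([at_z("wrist",q[0],.022)[:2] for q in cv2.convexHull(c)]); (x,y),(a,b),_=cv2.fitEllipse((P*1e4).astype(np.float32)); print(x/1e4,y/1e4,a,b)
E
done
```

```text
119 ends [ 0.44719034 -0.0097594 ] [ 0.47100899 -0.00539407] dir -0.99977684 -0.021124426 red [ 0.43225402 -0.01029302] [109.5 195. ] red off line (+ = needs more CCW) mm 2.230063591267609
[[142  45  45  45  44  41  40  42]
 [142  45  44  43  43  41  47  41]
 [142  42  43  43  45  60 100  41]
 [155  42  53  80 120 151 193  41]
 [197  92 122 160 225 239 243  40]
 [221 183 214 228 245 247 247  41]
 [193 236 244 243 243 240 233  42]
 [155 243 241 230 207 166 129  42]
 [133 219 174 139 116  74  43  41]
 [117 141  88  59  53  43  42  43]
 [136  68  48  44  44  46  45  43]
 [167  42  43  46  46  46  44  42]
 [181  43  45  47  45  47  45  46]
 [188  44  44  45  47  45  45  45]]
0.50883486328125 -0.006130453109741211 1283.765869140625 1292.2203369140625
```

All three measurements give about 2 mm (limit 5 mm). The block is centred and nothing is being touched, so I'll hand in.

```bash
python3 -c "
from cell import *
print(hand_in())"
```

```text
the job is handed in; nothing more can be done
None
```

The job is handed in, with no verdict shown: the index line measured about 2 mm from the middle of the red marker, and I pressed the green button to its stop and lifted off (I did not look at it again afterwards), without touching the yellow button.

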